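# Trim a heater zone on the forming machine's control box

## Task

The blue-collared heater-zone trimmer on the orange control box is out of adjustment. Take the yellow plastic tuning tool from its leaning V-cradle, fit its blade in the blue trimmer's slot without forcing it and turn until the white pointer lines up with the green index on the ring around it, then lay the tool back in the cradle. Turn the trimmer only with the tool, and leave the white and red trimmers and the other things on the bench alone.

Things in the scene. Friction and masses are not known exactly. Their poses are not given: they have to be found in the camera images.
- tool: Yellow plastic tuning tool, 132 mm long, 45 g. Origin: middle of the blade's end face; z runs from the blade to the handle's butt. White blade 12 mm wide (along x), 2.8 mm thick (along y), z = 0 to 10 mm; round white shank, 10 mm diameter, to z = 37; brass ferrule, 15.6 mm diameter, z = 33 to 39; hexagonal handle z = 37 to 132.
- tool_grip (a point): Point on the handle's axis, 108 mm from the blade's end, where a grip clears the cradle (handle free from z = 85 mm up); axes as the tool's. The hexagon is 16 mm across flats: two flats face +y and -y, two edges face +x and -x, so in the cradle the y flats stand upright.
- trough: Leaning V of the cradle. Its origin (30 mm above the table) and axes are where the tool's own are when it lies properly: z up along the V, 30 deg from vertical, handle end high and towards the robot; x square to the V and out of it; y level. Black V faces (120 deg) fit the hexagon from z = 36 to 78 mm, out to y = +/-13.5, x = +2 mm. Foot plate under the blade: top at z = 0, x = -22 to +6, y = +/-15.
- cradle: Grey fixed stand that carries the V, base plate 120 x 75 x 8 mm, 91 mm high in all; origin on the table under the V's origin. Nothing stands over the V or on its +x side.
- console: Orange control box on a stand, its face 220 mm (up the slope) x 320 mm, sloped towards the robot. Origin on the table under the middle of the face (115 mm high). The three trimmers sit in a row 12 mm below the middle, 90 mm apart, in any order; knobs 18 mm tall stand 87 mm up the slope from the row.
- trim_blue_seat: Blue collar, a fixed disc of 86 mm diameter, 3 mm thick. Origin at its centre on the box's face. z: outward normal of the face, leaning 27 deg from vertical towards the robot; x up the slope; y level.
- trim_blue_rotor (a joint): Angle (rad) of the blue trimmer's grey slotted rotor: 0 with its white pointer straight up the slope, growing anticlockwise as one looks at the face. Starts at +0.85 to +1.3, stops at +/-2.2, stays where it is left; 0.03 N m turns it. Rotor 27 mm diameter, top 12.5 mm above the face.
- trim_blue_ring (a joint): Angle (rad), same zero and sense, of the green index mark on the black ring around the blue rotor: the setting that the pointer must take (-0.35 to +0.35). The ring lies flush and cannot be moved.
- trim_blue_slot (a point): Centre of the slot's floor, on the rotor's axis, 6.5 mm out from the face: where the blade's end sits when fully in. Axes turn with the rotor: x along the slot towards the pointer, z outward. Slot 5.4 mm wide, 6 mm deep, open at both ends, so the tool has about 10 deg play either way in it; the pointer is a white bar 8 to 25 mm from the axis at one end.
- trim_blue_pointer (a point): Point on the white pointer's line, 20 mm from the blue rotor's axis; it turns with the rotor.
- trim_blue_index (a point): Point on the green index's line, 20 mm from the blue rotor's axis and as high as the pointer's point; the two coincide when lined up.
- trim_white_pointer (a point): Pointer of the white-collared trimmer, 20 mm from its axis (not to be turned).
- trim_red_pointer (a point): Pointer of the red-collared trimmer, 20 mm from its axis (not to be turned).
- shell_a: White formed plastic shell, a dome 104 mm in diameter, 44 mm high; bystander, origin under its centre.
- shell_b: Blue formed shell, a dome 104 mm in diameter, 44 mm high; bystander, origin under its centre.
- tape: Amber tape roll lying flat, 84 mm diameter, 22 mm high; bystander, origin under its centre.
- jar: Jar, 54 mm diameter, 70 mm high; bystander, origin under its centre.
- mould: Aluminium dome mould, 100 mm diameter, 54 mm high; bystander, origin under its centre.
- driver: Red-handled screwdriver lying on the bench; bystander, not the tool to use.
- gauge: Black gauge box 60 x 90 x 22 mm; bystander, origin under its centre.
Things that resemble listed ones, but are neither listed nor needed, are in the scene too. Several things have the shape of the tool; the one meant has the colours described above. What is shaped like the cradle but turquoise is not meant.

How it is judged:
On the way, in this order (a step that is already met when the one before it is completed fails the run):
1. the held tool's blade is in the blue trimmer's slot (contact force between the fingers and tool above 1 N and distance between tool and trim_blue_slot below 0.0055 m and angle between the z axis of tool and the z axis of trim_blue_seat, either way round below 0.2 rad), for 0.1 s.
2. turned with the tool until the pointer is at the green index (distance between trim_blue_pointer and trim_blue_index below 0.003 m and contact force between the fingers and tool above 1 N and distance between tool and trim_blue_slot below 0.0075 m), for 0.1 s.
At the end, for the whole second after the job is handed in: The blue trimmer's pointer is within 3 mm (at 20 mm radius, about 8.5 deg) of the green index; the tool lies in the V-cradle, handle up, within 15 mm of its proper place and 7 deg of the V's line, not standing more than 6 mm proud, released and at rest (distance between trim_blue_pointer and trim_blue_index below 0.003 m and distance between tool and trough below 0.015 m and angle between the z axis of tool and the z axis of trough, either way round below 0.12 rad and x of tool in the frame of trough below 0.006 m and linear speed of tool below 0.02 m/s); the robot touches nothing.
It fails at once if the blue trimmer touched by the fingers (more than 1 N) (contact force between the fingers and trim_blue_seat above 1 N).
It fails at once if the tool forced against the trimmer (more than 40 N) (contact force between tool and trim_blue_seat above 40 N).
It fails at once if the white or red trimmer turned by more than about 11 deg (distance of any of trim_white_pointer, trim_red_pointer from where it was at the start of the episode above 0.004 m).
It fails at once if a bystander moved by more than 30 mm (distance of any of shell_a, shell_b, tape, jar, mould, driver, gauge from where it was at the start of the episode above 0.03 m).
It also fails if it takes over 64 s, if anything falls off the work surface, if the arm or the gripper's body presses on something with over 40 N, if the wrist force passes 120 N, or if a joint passes its speed limit or range.

## Robot

A 6-joint arm with a two-finger parallel gripper is mounted at the origin on the work surface. World frame = base frame: x ahead of the robot, y to its left, z up, the work surface at z = 0. Lengths are in m, angles in rad, forces in N, time in s.
With the tool pointing down it reaches from about 0.3 to 0.875 m from the base axis. Payload 6.4 kg.
Tool frame: the origin (TCP) lies midway between the tips of the shut fingers; the grasp point (between the pads) lies 19 mm behind it; z points along the fingers, y is the line along which they close (so a half turn about z gives the same grasp; the last joint's range is limited). The gripper opens to 85 mm and grips with 20 to 120 N. Pads are 22 mm wide; open, the fingers measure 114 mm over their backs; the gripper's body (76 mm by 85 mm) begins 54 mm behind the grasp point. The pads swing forward as they close: fully open they stand 13 mm farther back than shut.
Start: joints at [-1.374, 0.181, 1.607, -0, 1.354, -0.206], TCP at [0.225, -0.529, 0.231] pointing down, gripper open.
Joint ranges: [-2.99, 2.99], [-0.89, 2.07], [0.3, 2.58], [-1.14, 4.28], [0, 2.63], [-3.12, 3.12]. Speed limits (rad/s): [2.57, 2.57, 3.01, 3.14, 3.14, 3.14].

## Interface

Orientations are given as a 3x3 rotation matrix whose columns are the frame's x, y, z axes.
In Python, from bench import readout, capture, camera_model, r, finder gives the robot as it stands. The module is installed in compiled form; this text tells all that it offers.
- The arm moves only by the tool move_arm, never from a script. Its argument "plan" is a list of rows, each a list of 2 entries, a list of its own where there are three numbers: the shift along the tool's x, y, z each as a share of 10 cm, from -1 to 1, then the turn, a rotation vector about the tool's x, y, z each as a share of 360 degrees, from -1 to 1. In form: [[[dx, dy, dz], [wx, wy, wz]], ...]. A call has 1 to 12 rows; each row is the pose to reach, as a shift and turn from the pose commanded when the call began, along the tool's axes at that moment, turning the shorter way round; what a row does not reach only later rows make up. A row lasts 1/10 s, in which the tool goes at most 50 mm and 8.59 degrees, less where a joint would pass 70% of its speed; a pose out of reach is approached as far as the arm can. A call with a number of a shift or a turn outside -1 to 1 is refused whole. A call with a gripper value outside its range is refused whole. "jaw" is the finger opening in mm, from 0 to 85.4, set as the call begins (left out, the last holds). The fingers move at their own pace and stop on an object; "newtons" is the grip in N (left out, the last holds). Time passes only in rows, so rows that repeat a pose let the fingers close. It gives the time, the measured TCP pose, the force, the opening and the grip force at its end, in the units of the state.
- readout.state(): the state, without advancing time (a new reading comes with each control period).
- capture(name): name is "scene" or "top"; returns the picture (420x560x3 uint8, red, green, blue); there is no depth.
- camera_model(name): a dict with "camera_matrix" (3x3 intrinsics, pixels), "R" (3x3) and "t" (3): a world point X has camera coordinates R X + t. Camera axes: x right, y down, z forward; pixel columns grow to the right and rows downward; lengths in m; the calibration is good to about 2 mm. A picture is of the moment at which its call begins. camera_model takes no time and is no camera call.
- r.job_done(): hands the job in; it is judged then, once.
Trained networks look in the newest picture that a camera, given by its name, has taken for a name from the list of things; names that differ only in an ending like _2 or _b are one class to them, and where a whole thing is asked for, a point or a joint stands for the part that bears it (a point fixed in the world has none). Each returns a list of dicts, best first, with "p" (0 to 1); they miss things now and then, are a little off and sometimes report something else, mostly with a low value. They report only what shows in the picture. A call takes as long as a camera call. They do not tell look-alikes from the thing itself.
- finder.regions_of(camera, target): "mask" (420x560 bool, what is visible of it) and "xy" ([column, row] in pixels, amid what is visible of it).
- finder.pinpoint(camera, target): "xy" ([column, row] in pixels: a listed point, or the origin of a listed thing).
The state is a dict: "t": time; "joints": joint angles; "dq": joint speeds; "joint_torque": joint torques, N m; "tool_pos": TCP position; "eef_rot": TCP orientation; "force": force on the tool from outside, world axes, zero at the start; "ft_torque": the same for the moment, N m; "opening": finger opening in m; "grasp_force": force on a finger pad.
Only numpy, scipy, OpenCV 4.12 (cv2) and the standard library are available. Lean on these libraries where they do the work, as an engineer would, in place of code of your own. Each camera call takes 0.05 s, during which the arm holds its last target. There are 200 camera calls.

## Working session

There is one attempt and no reset: what is moved stays moved. The work goes in short steps, Python scripts to look and compute and a tool call to move; the robot and the scene stay as the last step left them, time stands still between calls to the robot, and variables do not carry over. Pictures are saved under pics/ and viewed, at most 10 in all, crops included, and the job is handed in when it is done.

Besides the shell and the picture viewer there is one more tool, called after "Emit:" in YAML: its name, and indented under it one key for each argument. move_arm: Moves the arm, as the interface text tells. Shift numbers are shares of 10 cm and turn numbers shares of 360 degrees, none past 1 either way. Its arguments: {"type":"object","properties":{"plan":{"type":"array"},"jaw":{"type":"number"},"newtons":{"type":"number"}},"required":["plan"]}

```bash
mkdir -p pics; cat > h.py <<'E'
import numpy as np, cv2
from bench import readout, capture, camera_model, r, finder
def P(cam):
    m=camera_model(cam); K=np.array(m["camera_matrix"]);R=np.array(m["R"]);t=np.array(m["t"]);return K,R,t
def ray(cam,xy):
    K,R,t=P(cam); d=R.T@np.linalg.solve(K,[xy[0],xy[1],1]); return -R.T@t, d/np.linalg.norm(d)
def at_z(cam,xy,z):
    o,d=ray(cam,xy); return o+d*(z-o[2])/d[2]
def proj(cam,X):
    K,R,t=P(cam); p=K@(R@np.asarray(X,float)+t); return p[:2]/p[2]
def tri(a,b):
    (o1,d1),(o2,d2)=ray("scene",a),ray("top",b)
    s=np.linalg.lstsq(np.c_[d1,-d2],o2-o1,rcond=None)[0]
    p,q=o1+d1*s[0],o2+d2*s[1]; return (p+q)/2,np.linalg.norm(p-q)
def save(cam,name,crop=None,f=1,img=None):
    im=capture(cam) if img is None else img
    if crop: c=crop; im=im[c[1]:c[3],c[0]:c[2]]
    cv2.imwrite(f"pics/{name}.png",cv2.resize(im,None,fx=f,fy=f,interpolation=cv2.INTER_CUBIC)[:,:,::-1])
E
python3 - <<'E'
from h import *
save("scene","s1");save("top","t1")
for c in("scene","top"):
    print(c,[np.round(x,2).tolist() for x in P(c)])
    for n in ("tool","tool_grip","trough","cradle","console","trim_blue_seat","trim_blue_slot","trim_blue_pointer","trim_blue_index"):
        print(n,[(np.round(d["xy"],1).tolist(),round(d["p"],2)) for d in finder.pinpoint(c,n)][:5])
print(readout.state()["t"])
E
```

```text
scene [[[408.59, 0.0, 282.1], [0.0, 408.59, 206.48], [0.0, 0.0, 1.0]], [[-0.79, 0.61, 0.02], [0.31, 0.43, -0.85], [-0.53, -0.67, -0.53]], [0.41, -0.08, 1.48]]
tool [([360.1, 280.6], 0.71), ([296.3, 256.6], 0.65)]
tool_grip [([276.4, 284.4], 0.63), ([366.2, 236.7], 0.62)]
trough [([416.6, 261.7], 0.92), ([360.9, 276.6], 0.62)]
cradle [([239.0, 185.2], 0.73), ([357.0, 291.0], 0.72), ([419.7, 268.4], 0.55)]
console []
trim_blue_seat [([235.2, 172.7], 0.6), ([360.8, 280.2], 0.37)]
trim_blue_slot [([236.0, 176.4], 0.52), ([241.0, 185.2], 0.35), ([360.8, 274.6], 0.33)]
trim_blue_pointer [([237.7, 176.7], 0.57), ([359.4, 275.6], 0.37)]
trim_blue_index [([231.7, 172.6], 0.39)]
top [[[423.64, 0.0, 278.08], [0.0, 423.64, 204.27], [0.0, 0.0, 1.0]], [[-0.02, -1.0, -0.01], [-0.99, 0.02, -0.14], [0.14, 0.01, -0.99]], [0.02, 0.56, 1.36]]
tool [([240.7, 206.5], 0.66), ([187.6, 220.6], 0.44)]
tool_grip [([191.1, 236.0], 0.67), ([230.3, 173.4], 0.55)]
trough [([174.6, 275.4], 0.69)]
cradle [([191.2, 222.6], 0.88), ([175.8, 276.6], 0.8)]
console [([318.3, 204.9], 0.89)]
trim_blue_seat [([345.2, 201.3], 0.95), ([401.7, 189.4], 0.22)]
trim_blue_slot [([348.2, 201.9], 0.62)]
trim_blue_pointer [([341.3, 199.7], 0.65)]
trim_blue_index [([351.3, 197.2], 0.59)]
1.0
```

View pics/s1.png

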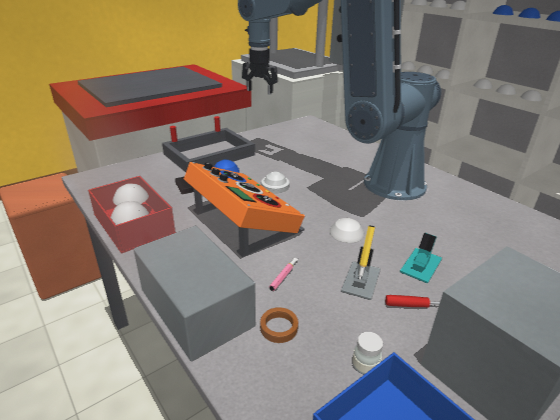

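View pics/t1.png

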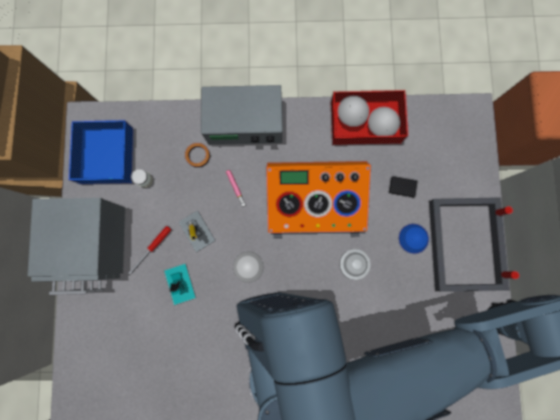

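The yellow tool stands in the grey cradle (scene (367,250), top (193,230)). Look-alikes are the pink tool lying on the bench (scene (284,274), top (236,187)), the red screwdriver (scene (410,300), top (155,243)) and the turquoise cradle (scene (421,258), top (179,283)). By the description I choose the yellow tool. The blue trimmer is the rightmost one in the top view, at (347,203). Next is a close crop of both.

```bash
python3 - <<'E'
from h import *
s=capture("scene");t=capture("top")
np.save("s.npy",s);np.save("t.npy",t)
def cr(im,x,y,w,h,f): return cv2.resize(im[y:y+h,x:x+w],(400,300) if f else None,interpolation=cv2.INTER_CUBIC)
a=cr(t,160,205,64,48,1);b=cr(t,316,176,64,48,1);c=cr(s,325,215,100,75,1);d=cr(s,190,150,80,60,1)
save(0,"crop1",img=np.vstack([np.hstack([a,b]),np.hstack([c,d])]))
for cam,im in(("scene",s),("top",t)):
    hsv=cv2.cvtColor(im,cv2.COLOR_RGB2HSV)
    for nm,lo,hi,box in (("yellow",(20,120,90),(34,255,255),(325,215,425,300) if cam=="scene" else (170,205,225,260)),("orange",(5,170,120),(18,255,255),(175,150,310,240) if cam=="scene" else (255,150,380,245))):
        m=cv2.inRange(hsv,lo,hi);z=np.zeros_like(m);x0,y0,x1,y1=box;z[y0:y1,x0:x1]=m[y0:y1,x0:x1]
        cs,_=cv2.findContours(z,cv2.RETR_EXTERNAL,cv2.CHAIN_APPROX_NONE);k=max(cs,key=cv2.contourArea)
        print(cam,nm,cv2.contourArea(k),np.round(cv2.boxPoints(cv2.minAreaRect(k)),1).tolist())
        if nm=="orange": print(cv2.approxPolyDP(cv2.convexHull(k),3,True)[:,0].tolist())
E
```

```text
scene yellow 243.0 [[358.3999938964844, 265.0], [367.20001220703125, 225.39999389648438], [374.8999938964844, 227.10000610351562], [366.1000061035156, 266.70001220703125]]
scene orange 3333.5 [[175.5, 183.6999969482422], [200.89999389648438, 145.60000610351562], [307.29998779296875, 216.5], [281.8999938964844, 254.60000610351562]]
[[190, 162], [245, 175], [303, 215], [297, 232], [239, 226], [184, 179]]
top yellow 50.5 [[187.39999389648438, 225.8000030517578], [192.60000610351562, 224.1999969482422], [196.1999969482422, 236.6999969482422], [190.89999389648438, 238.1999969482422]]
top orange 6734.0 [[266.79998779296875, 162.8000030517578], [369.0, 161.5], [369.8999938964844, 230.8000030517578], [267.70001220703125, 232.1999969482422]]
[[369, 165], [366, 226], [362, 230], [269, 229], [268, 164]]
```

View pics/crop1.png

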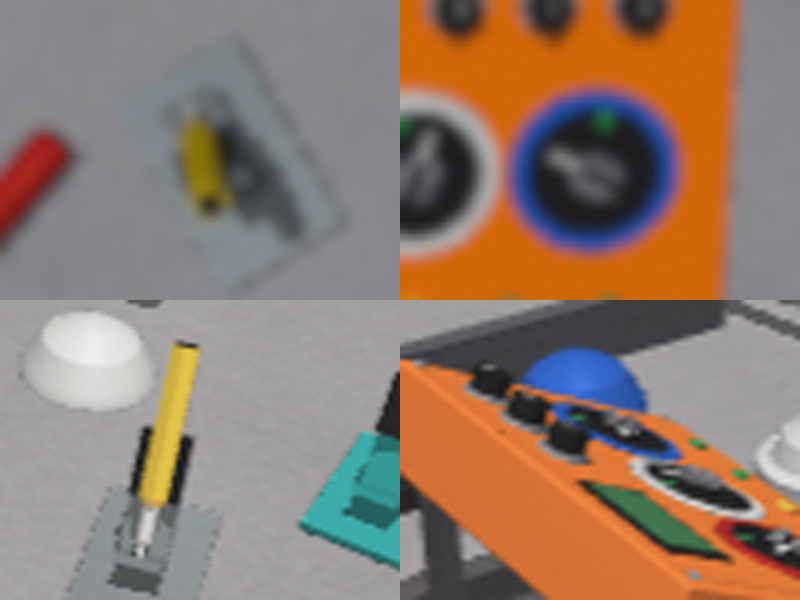

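The crops show the yellow tool in the grey cradle, with the blade at scene (360,278) and the butt at (371,226). On the blue trimmer in the top view, the centre is at (347.5,203), the pointer is up-left at (341,201) and the green index is nearly straight up at (349,195.5).

```bash
cat > fit.py <<'E'
from h import *
from scipy.optimize import least_squares
def Rz(a): c,s=np.cos(a),np.sin(a); return np.array([[c,-s,0],[s,c,0],[0,0,1]])
def Rtrough(a): # yaw a: horizontal lean dir = Rz(a)*(-1,0,0)
    t=np.radians(30); z=[-np.sin(t),0,np.cos(t)]; x=[-np.cos(t),0,-np.sin(t)] # placeholder
    return Rz(a),z
def trough(a):
    # z up along V leaning toward robot; x square to V, out of it (upper side) ; y level
    t=np.radians(30); z=np.array([-np.sin(t),0,np.cos(t)]); x=np.array([np.cos(t),0,np.sin(t)]) # which side is open: decided by pics
    return Rz(a)@np.c_[x,np.cross(z,x),z]
def seat(a):
    t=np.radians(27); z=np.array([-np.sin(t),0,np.cos(t)]); x=np.array([np.cos(t),0,np.sin(t)])
    return Rz(a)@np.c_[x,np.cross(z,x),z]
E
python3 - <<'E'
from fit import *
s=np.load("s.npy");t=np.load("t.npy")
# tool
obs=[("scene",[360,279.5],0),("scene",[366.2,236.7],.108),("scene",[371,226.2],.131),("top",[187.6,220.6],0),("top",[191.1,236],.108),("top",[193.2,238],.131)]
def res(p):
    R=trough(p[2]);o=np.array([p[0],p[1],.03]);return np.concatenate([proj(c,o+R[:,2]*z)-xy for c,xy,z in obs])
for a0 in(-.7,0.,.7):
    f=least_squares(res,[.6,.3,a0],loss="soft_l1");print("trough",f.x.round(4),f.cost.round(2),f.fun.round(1))
# console
import itertools
hs=cv2.cvtColor(t,cv2.COLOR_RGB2HSV)
def blob(cam,box,lo,hi):
    im=s if cam=="scene" else t
    m=cv2.inRange(cv2.cvtColor(im,cv2.COLOR_RGB2HSV),lo,hi);z=np.zeros_like(m);x0,y0,x1,y1=box;z[y0:y1,x0:x1]=m[y0:y1,x0:x1]
    cs,_=cv2.findContours(z,cv2.RETR_EXTERNAL,cv2.CHAIN_APPROX_NONE);k=max(cs,key=cv2.contourArea);return cv2.fitEllipse(cv2.convexHull(k))
eb=blob("top",(330,185,366,222),(100,120,60),(130,255,255));print("blue top",eb)
es=blob("scene",(215,165,252,195),(100,120,60),(130,255,255));print("blue scene",es)
er=blob("top",(270,185,304,222),(172,120,50),(180,255,255));print("red top",er)
ew=blob("top",(300,185,333,222),(0,0,140),(180,60,255));print("white top",ew)
B=at_z("top",eb[0],.1122);Rd=at_z("top",er[0],.1122);W=at_z("top",ew[0],.1122)
print("B",B,"R",Rd,"W",W,"yaw",np.arctan2(B[0]-Rd[0],-(B[1]-Rd[1])),np.linalg.norm(B-Rd),np.linalg.norm(B-W))
print("proj B in scene",proj("scene",B))
print("scene@z",at_z("scene",es[0],.1122))
# corners of face
oc=[[269,229.5],[367,230],[369.5,163],[267.5,163]]
E
```

```text
trough [0.508  0.3029 0.5693] 6.78 [ 0.2 -0.   2.8 -0.5 -0.1  0.8  1.8  2.1  0.9 -1.8 -0.6 -1.1]
trough [0.508  0.3029 0.5693] 6.78 [ 0.2 -0.   2.8 -0.5 -0.1  0.8  1.8  2.1  0.9 -1.8 -0.6 -1.1]
trough [0.508  0.3029 0.5693] 6.78 [ 0.2 -0.   2.8 -0.5 -0.1  0.8  1.8  2.1  0.9 -1.8 -0.6 -1.1]
blue top ((346.48388671875, 202.78952026367188), (23.088449478149414, 24.63888168334961), 65.8795166015625)
blue scene ((224.95518493652344, 165.06285095214844), (8.6353178024292, 29.924888610839844), 106.40507507324219)Traceback (most recent call last):
  File "<stdin>", line 18, in <module>
  File "<stdin>", line 15, in blob
cv2.error: OpenCV(4.12.0) /io/opencv/modules/imgproc/src/shapedescr.cpp:361: error: (-201:Incorrect size of input array) There should be at least 5 points to fit the ellipse in function 'fitEllipseNoDirect'
```

```bash
cat >> fit.py <<'E'
from scipy.spatial.transform import Rotation as Ro
def gripR(Rt,flip=False): # gripper rot for tool rot, coaxial
    g=np.c_[-Rt[:,0],Rt[:,1],-Rt[:,2]]
    return g@np.diag([-1,-1,1]) if flip else g
def go(Rn,pn,Rg,pg):
    print("shift/10cm",((Rn.T@(pg-pn))*10).round(3),"turn/360",(Ro.from_matrix(Rn.T@Rg).as_rotvec()/2/np.pi).round(4))
E
python3 - <<'E'
from fit import *
s=np.load("s.npy");t=np.load("t.npy")
st=readout.state();Rn=np.array(st["eef_rot"]);pn=np.array(st["tool_pos"]);print(Rn.round(3).tolist(),pn)
# cradle plate corners top
q=[[198.1,211.1],[215.2,239.4],[196.5,251.7],[180,221]]
Q=np.array([at_z("top",x,.008) for x in q]);print(Q.round(3).tolist(),[np.linalg.norm(Q[i]-Q[i-1]).round(3) for i in range(4)])
for a,b in((0,1),(3,2)): d=Q[a]-Q[b];print("yaw",np.arctan2(d[1],d[0]))
for c,xy in(("scene",[371,226.2]),("top",[193.5,238])):print("butt",c,at_z(c,xy,.03+.132*.866))
print("blade",at_z("scene",[360,279],.03))
hsv=cv2.cvtColor(t,cv2.COLOR_RGB2HSV)
def cen(lo,hi,box):
    x0,y0,x1,y1=box;m=cv2.inRange(hsv[y0:y1,x0:x1],lo,hi);ys,xs=np.nonzero(m)
    e=cv2.fitEllipse(np.c_[xs+x0,ys+y0].astype(np.float32));return (xs.min()+xs.max())/2+x0,(ys.min()+ys.max())/2+y0,e[1],len(xs)
for n,lo,hi,bx in(("b",(100,110,50),(135,255,255),(330,185,366,222)),("w",(0,0,110),(180,60,255),(302,185,333,222))):
    c=cen(lo,hi,bx);W=at_z("top",c[:2],.1122);print(n,c,W)
print("face pts corners low z",[at_z("top",x,.115+dz).round(3).tolist() for x,dz in(([268.5,229.5],-.05),([367,229.5],-.05),([369.5,163.5],.05),([267.8,163.5],.05))])
for n in("trim_blue_seat","trim_white_pointer","trim_blue_slot"):
    for c in("top","scene"):
        print(n,c,[(np.round(d["xy"],1).tolist(),round(d["p"],2),at_z(c,d["xy"],.1095 if n[-1]=='t' and 'seat' in n else .116).round(3).tolist()) for d in finder.pinpoint(c,n)][:3])
E
```

```text
[[0.92, 0.392, 0.0], [0.392, -0.92, -0.0], [-0.0, 0.0, -1.0]] [ 0.22542419 -0.52900834  0.231303  ]
[[0.549, 0.279, 0.008], [0.452, 0.221, 0.008], [0.413, 0.283, 0.008], [0.517, 0.339, 0.008]] [np.float64(0.069), np.float64(0.113), np.float64(0.074), np.float64(0.118)]
yaw 0.5402844034680936
yaw 0.4974886587497808
butt scene [0.45114317 0.26637665 0.144312  ]
butt top [0.44923048 0.26481128 0.144312  ]
blade [0.50710212 0.30148112 0.03      ]
b (np.float64(346.5), np.float64(202.5), (21.151460647583008, 22.961755752563477), 231) [ 0.55245816 -0.20689705  0.1122    ]
w (np.float64(318.0), np.float64(203.5), (22.73129653930664, 24.26004409790039), 213) [ 0.55120848 -0.11778931  0.1122    ]
face pts corners low z [[0.477, 0.04, 0.065], [0.47, -0.276, 0.065], [0.663, -0.274, 0.165], [0.67, 0.036, 0.165]]
trim_blue_seat top [([345.6, 200.6], 0.81, [0.559, -0.205, 0.109])]
trim_blue_seat scene [([241.9, 187.0], 0.67, [0.566, -0.133, 0.11]), ([234.4, 174.4], 0.57, [0.54, -0.215, 0.11])]
trim_white_pointer top [([320.3, 201.7], 0.45, [0.556, -0.125, 0.116])]
trim_white_pointer scene [([241.2, 184.5], 0.43, [0.565, -0.137, 0.116])]
trim_blue_slot top [([346.8, 201.8], 0.39, [0.554, -0.207, 0.116])]
trim_blue_slot scene [([235.9, 176.3], 0.37, [0.55, -0.19, 0.116])]
```

```bash
python3 - <<'E'
from fit import *
st=readout.state();Rn=np.array(st["eef_rot"]);pn=np.array(st["tool_pos"])
Rg=gripR(trough(.54),True);z=trough(.54)[:,2];b=np.array([.45,.2656,.1443])
print(Rg.round(3).tolist())
go(Rn,pn,Rg,pn+[0,0,.08])
go(Rg,pn+[0,0,.08],Rg,b+.06*z)
E
```

```text
[[0.743, 0.514, 0.429], [0.445, -0.858, 0.257], [0.5, 0.0, -0.866]]
shift/10cm [ 0.  -0.  -0.8] turn/360 [ 0.0057  0.0832 -0.0213]
shift/10cm [ 4.371 -5.66   3.852] turn/360 [0. 0. 0.]
```

Emit:
move_arm:
  plan:
    - [[0, 0, -0.8], [0.0057, 0.0832, -0.0213]]
    - [[0, 0, -0.8], [0.0057, 0.0832, -0.0213]]
    - [[0, 0, -0.8], [0.0057, 0.0832, -0.0213]]
    - [[0, 0, -0.8], [0.0057, 0.0832, -0.0213]]
    - [[0, 0, -0.8], [0.0057, 0.0832, -0.0213]]
  jaw: 45
  newtons: 70

```text
t: 1.9
tool_pos: [0.2233, -0.5297, 0.3095]
eef_rot: [[0.744, 0.511, 0.43], [0.441, -0.86, 0.258], [0.502, -0.003, -0.865]]
force: [0.5, -0.3, -0.5]
opening: 0.0452
grasp_force: 0.0
```

Emit:
move_arm:
  plan:
    - [[0.73, -0.94, 0.64], [0, 0, 0]]
    - [[0.73, -0.94, 0.64], [0, 0, 0]]
    - [[0.73, -0.94, 0.64], [0, 0, 0]]
    - [[0.73, -0.94, 0.64], [0, 0, 0]]

```text
t: 2.3
tool_pos: [0.2602, -0.3947, 0.2915]
eef_rot: [[0.742, 0.517, 0.426], [0.447, -0.856, 0.26], [0.499, -0.003, -0.866]]
force: [-0.3, -0.5, 0.6]
opening: 0.0452
grasp_force: 0.0
```

Emit:
move_arm:
  plan:
    - [[0.73, -0.94, 0.64], [0, 0, 0]]
    - [[0.73, -0.94, 0.64], [0, 0, 0]]
    - [[0.73, -0.94, 0.64], [0, 0, 0]]
    - [[0.73, -0.94, 0.64], [0, 0, 0]]

```text
t: 2.7
tool_pos: [0.2929, -0.2663, 0.2729]
eef_rot: [[0.742, 0.517, 0.427], [0.448, -0.856, 0.258], [0.499, -0.0, -0.867]]
force: [1.3, -0.1, 1.2]
opening: 0.0452
grasp_force: 0.0
```

Emit:
move_arm:
  plan:
    - [[0.73, -0.94, 0.64], [0, 0, 0]]
    - [[0.73, -0.94, 0.64], [0, 0, 0]]
    - [[0.73, -0.94, 0.64], [0, 0, 0]]
    - [[0.73, -0.94, 0.64], [0, 0, 0]]

```text
t: 3.1
tool_pos: [0.3258, -0.1378, 0.2543]
eef_rot: [[0.742, 0.517, 0.427], [0.449, -0.856, 0.257], [0.499, 0.001, -0.867]]
force: [-0.8, -0.7, 0.5]
opening: 0.0447
grasp_force: 0.0
```

Emit:
move_arm:
  plan:
    - [[0.73, -0.94, 0.64], [0, 0, 0]]
    - [[0.73, -0.94, 0.64], [0, 0, 0]]
    - [[0.73, -0.94, 0.64], [0, 0, 0]]
    - [[0.73, -0.94, 0.64], [0, 0, 0]]

```text
t: 3.5
tool_pos: [0.3592, -0.0076, 0.2359]
eef_rot: [[0.739, 0.52, 0.428], [0.452, -0.854, 0.259], [0.5, 0.002, -0.866]]
force: [0.8, 0.5, 0.1]
opening: 0.0454
grasp_force: 0.0
```

Emit:
move_arm:
  plan:
    - [[0.73, -0.94, 0.64], [0, 0, 0]]
    - [[0.73, -0.94, 0.64], [0, 0, 0]]
    - [[0.73, -0.94, 0.64], [0, 0, 0]]
    - [[0.73, -0.94, 0.64], [0, 0, 0]]

```text
t: 3.9
tool_pos: [0.3927, 0.1221, 0.2173]
eef_rot: [[0.739, 0.52, 0.428], [0.451, -0.854, 0.259], [0.5, 0.001, -0.866]]
force: [-0.3, -0.2, -0.0]
opening: 0.0453
grasp_force: 0.0
```

Emit:
move_arm:
  plan:
    - [[0.73, -0.94, 0.64], [0, 0, 0]]
    - [[0.73, -0.94, 0.64], [0, 0, 0]]
    - [[0.73, -0.94, 0.64], [0, 0, 0]]
    - [[0.73, -0.94, 0.64], [0, 0, 0]]
    - [[0.73, -0.94, 0.64], [0, 0, 0]]

```text
t: 4.4
tool_pos: [0.4264, 0.2488, 0.1974]
eef_rot: [[0.742, 0.516, 0.427], [0.448, -0.856, 0.257], [0.498, 0.001, -0.867]]
force: [-0.1, -0.5, 0.8]
opening: 0.0447
grasp_force: 0.0
```

```bash
python3 - <<'E'
from fit import *
st=readout.state();Rn=np.array(st["eef_rot"]);pn=np.array(st["tool_pos"]);print(pn,Rn[:,2],st["joints"])
s=capture("scene");t=capture("top");np.save("s2.npy",s);np.save("t2.npy",t)
save(0,"crop2",img=np.hstack([cv2.resize(s[180:290,310:420],(400,400),interpolation=cv2.INTER_CUBIC),cv2.resize(t[195:265,160:230],(400,400),interpolation=cv2.INTER_CUBIC)]))
Rg=gripR(trough(.54),True);z=trough(.54)[:,2];b=np.array([.45,.2656,.1443])
go(Rn,pn,Rg,b+.06*z);go(Rn,pn,Rg,b-.043*z)
print("tcp px",proj("scene",pn),proj("top",pn))
E
```

```text
[0.42641235 0.24876643 0.19743275] [ 0.42728959  0.25662777 -0.86692895] [ 0.1624573  -0.33050436  2.24525448  0.27209115  0.75483944  1.03637873]
shift/10cm [-0.015 -0.023  0.005] turn/360 [-0.0001  0.0003  0.0004]
shift/10cm [-0.014 -0.023  1.035] turn/360 [-0.0001  0.0003  0.0004]
tcp px [375.40269724 201.34155015] [195.13357468 244.6238521 ]
```

View pics/crop2.png

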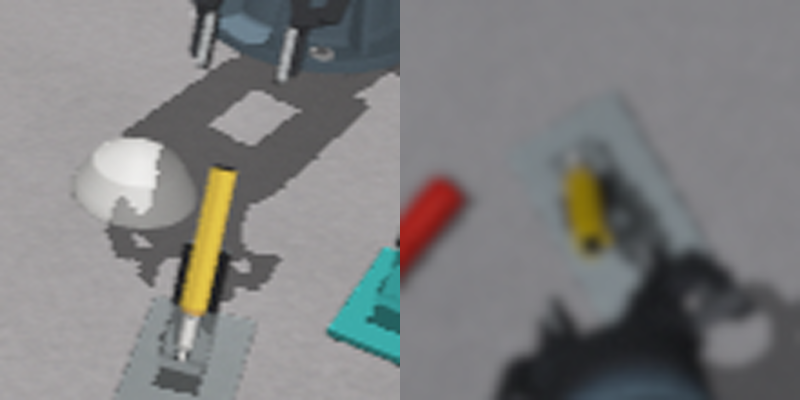

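The scene crop shows both open fingertips at about (367,198) and (388,202), with the yellow butt at (371,226) lying on the approach line. I advance along the axis.

Emit:
move_arm:
  plan:
    - [[-0.01, -0.02, 0.3], [0, 0, 0]]
    - [[-0.01, -0.02, 0.6], [0, 0, 0]]
    - [[-0.01, -0.02, 0.8], [0, 0, 0]]
    - [[-0.01, -0.02, 0.8], [0, 0, 0]]

```text
t: 4.9
tool_pos: [0.4587, 0.2678, 0.1263]
eef_rot: [[0.746, 0.51, 0.427], [0.443, -0.86, 0.254], [0.497, -0.001, -0.868]]
force: [-0.3, 0.3, 0.4]
opening: 0.0448
grasp_force: 0.0
```

```bash
python3 - <<'E'
from fit import *
st=readout.state();Rn=np.array(st["eef_rot"]);pn=np.array(st["tool_pos"]);print(pn,st["force"])
for k in(-1,1):
  for c in("scene","top"):
    print(c,k,proj(c,pn+Rn[:,1]*k*.0225-Rn[:,2]*.008))
s=capture("scene");t=capture("top")
save(0,"crop3",img=np.hstack([cv2.resize(s[200:270,335:405],(400,400),interpolation=cv2.INTER_CUBIC),cv2.resize(t[205:255,165:215],(400,400),interpolation=cv2.INTER_CUBIC)]))
E
```

```text
[0.45870464 0.26779623 0.12628284] [-0.34627851  0.34527269  0.35819016]
scene -1 [378.28001057 232.52788669]
top -1 [187.60198591 240.14667256]
scene 1 [359.92351233 228.30910589]
top 1 [200.31193783 232.36327357]
```

View pics/crop3.png

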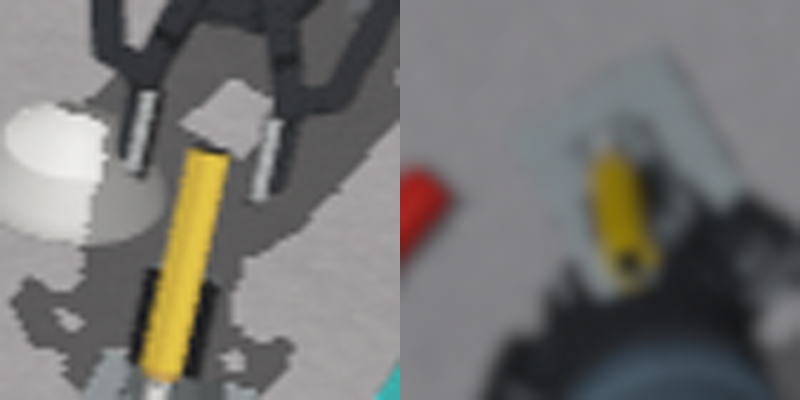

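Both fingertips straddle the handle evenly (mid scene (370,231), handle axis at about 370). I advance the last 22 mm and close.

Emit:
move_arm:
  plan:
    - [[0, 0, 0.12], [0, 0, 0]]
    - [[0, 0, 0.22], [0, 0, 0]]
    - [[0, 0, 0.22], [0, 0, 0]]

```text
t: 5.3
tool_pos: [0.4684, 0.2751, 0.11]
eef_rot: [[0.743, 0.513, 0.431], [0.444, -0.859, 0.257], [0.501, 0.001, -0.865]]
force: [-0.1, -0.4, 0.0]
opening: 0.0451
grasp_force: 0.0
```

Emit:
move_arm:
  plan:
    - [[0, 0, 0], [0, 0, 0]]
    - [[0, 0, 0], [0, 0, 0]]
    - [[0, 0, 0], [0, 0, 0]]
    - [[0, 0, 0], [0, 0, 0]]
    - [[0, 0, 0], [0, 0, 0]]
    - [[0, 0, 0], [0, 0, 0]]
    - [[0, 0, 0], [0, 0, 0]]
  jaw: 5
  newtons: 70

```text
t: 6.0
tool_pos: [0.4681, 0.2761, 0.1103]
eef_rot: [[0.742, 0.514, 0.431], [0.445, -0.858, 0.258], [0.502, 0.001, -0.865]]
force: [-4.9, -2.6, 7.8]
opening: 0.0151
grasp_force: 68.1
```

Emit:
move_arm:
  plan:
    - [[0.2, 0, 0], [0, 0, 0]]
    - [[0.4, 0, -0.1], [0, 0, 0]]
    - [[0.6, 0, -0.5], [0, 0, 0]]
    - [[0.6, 0, -0.9], [0, 0, 0]]
    - [[0.6, 0, -0.9], [0, 0, 0]]
    - [[0.6, 0, -0.9], [0, 0, 0]]

```text
t: 6.6
tool_pos: [0.4739, 0.2795, 0.2184]
eef_rot: [[0.741, 0.514, 0.432], [0.445, -0.858, 0.257], [0.503, 0.001, -0.865]]
force: [0.8, -0.2, -1.0]
opening: 0.0146
grasp_force: 68.1
```

```bash
python3 - <<'E'
from fit import *
st=readout.state();print(st["tool_pos"],st["grasp_force"],st["opening"],st["joints"])
# rectified blue trimmer from top and scene at plane h=12 mm, 10 px/mm, 30 mm half-size
S=seat(0.);C=np.array([.5525,-.2069,.1122])-S[:,2]*.003
out=[]
for cam,f in(("top","t.npy"),("scene","s.npy")):
    im=np.load(f)
    for h in((.012,) if cam=="top" else (.012,)):
        u=np.linspace(.046,-.046,400);U,V=np.meshgrid(u,u) # rows: x up; cols: y left
        X=C+S[:,2]*h+V[...,None]*S[:,0]+U[...,None]*S[:,1]
        K,R,t=P(cam);q=(X@R.T+t)@K.T;q=(q[...,:2]/q[...,2:]).astype(np.float32)
        o=cv2.remap(im,q[...,0],q[...,1],cv2.INTER_CUBIC);cv2.circle(o,(200,200),2,(255,0,255),-1);out.append(o)
save(0,"rect",img=np.hstack(out))
# tool in hand
s=capture("scene");t=capture("top")
pn=np.array(st["tool_pos"]);Rn=np.array(st["eef_rot"]);tip=pn+Rn[:,2]*.089
print("pred tip px",proj("scene",tip),proj("top",tip))
for c in("scene","top"):
    for n in("tool","tool_grip"):print(c,n,[(np.round(d["xy"],1).tolist(),round(d["p"],2)) for d in finder.pinpoint(c,n)][:4])
a,b=proj("scene",tip).astype(int);c,d=proj("top",tip).astype(int)
print(a,b,c,d);np.save("s3.npy",s);np.save("t3.npy",t)
save(0,"crop4",img=np.hstack([cv2.resize(s[b-40:b+20,a-30:a+30],(400,400),interpolation=cv2.INTER_CUBIC),cv2.resize(t[d-20:d+20,c-20:c+20],(400,400),interpolation=cv2.INTER_CUBIC)]))
E
```

```text
[0.47387455 0.27949362 0.21837329] 68.11459346674383 0.014635903662088567 [ 0.22394238 -0.19909938  2.10263093  0.23054553  0.74638139  1.12433153]
pred tip px [364.68938889 243.30841465] [181.59053117 217.65145121]
scene tool [([366.8, 246.1], 0.94), ([295.3, 259.9], 0.48)]
scene tool_grip [([276.8, 283.9], 0.74), ([373.8, 196.8], 0.72), ([362.3, 277.8], 0.59)]
top tool [([240.9, 206.9], 0.56), ([180.8, 219.2], 0.52), ([356.7, 261.0], 0.2)]
top tool_grip [([184.2, 231.2], 0.47), ([152.1, 250.5], 0.22)]
364 243 181 217
```

View pics/rect.png

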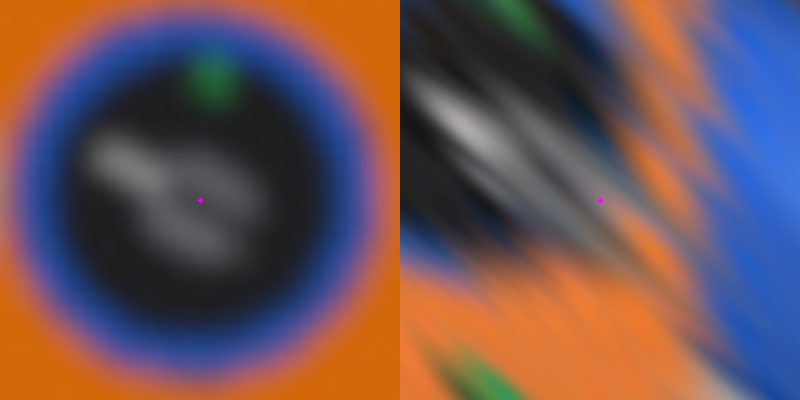

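View pics/crop4.png

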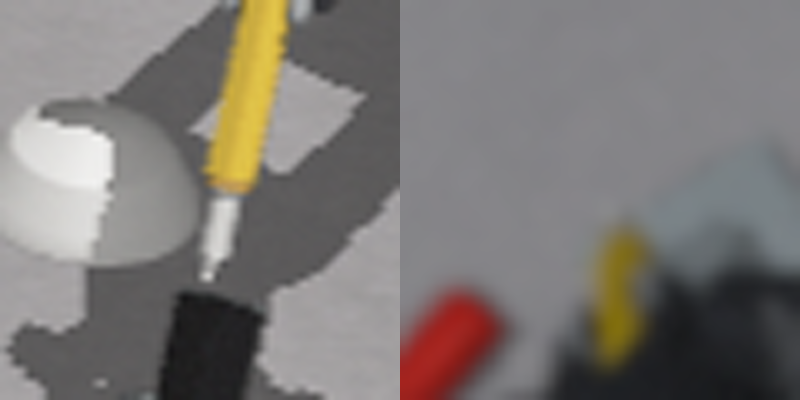

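The rectified top view shows the pointer bar up-left (100–165, 150–180), a rotor with its slot centred at about (203,206), and the green index at (213,80). In the other crop the tool hangs in the gripper with its blade tip at scene (365,245), about 4 mm beyond the prediction. I refine these numbers.

```bash
python3 - <<'E'
from fit import *
S=seat(0.);n=S[:,2]
t=np.load("t.npy");s=np.load("s.npy")
print("cams",[(-P(c)[1].T@P(c)[2]).round(3).tolist() for c in("top","scene")])
def plane(cam,xy,C,h):
    o,d=ray(cam,xy);return o+d*((C+n*h-o)@n)/(d@n)
# blue collar: weighted centroid of blueness contour in top (fit ellipse of outer edge subpixel)
C=np.array([.5525,-.2069,.1122])-n*.003
def rect(im,cam,C,h,half=.05,N=500):
    u=np.linspace(half,-half,N);U,V=np.meshgrid(u,u);X=C+n*h+V[...,None]*S[:,0]+U[...,None]*S[:,1]
    K,R,tt=P(cam);q=(X@R.T+tt)@K.T;q=(q[...,:2]/q[...,2:]).astype(np.float32);return cv2.remap(im,q[...,0],q[...,1],cv2.INTER_CUBIC).astype(float)
def mom(w): # centroid in mm (x up,y left)
    N=w.shape[0];u=np.linspace(50,-50,N);U,V=np.meshgrid(u,u);return np.array([(w*V).sum(),(w*U).sum()])/w.sum()
r3=rect(t,"top",C,.003)
notor=((r3[...,0]-r3[...,2])<40).astype(np.uint8)   # disc = not orange
nl,l,stt,ce=cv2.connectedComponentsWithStats(notor);k=l[250,250];print("disc centre offs mm",mom((l==k)*1.),"diam",2*np.sqrt((l==k).sum()/np.pi)/5)
ri=rect(t,"top",C,.003);g=np.clip(ri[...,1]-np.maximum(ri[...,0],ri[...,2])-10,0,None);g[:, :130]=0;g[:,370:]=0;g[:100]=0;g[250:]=0;print("index xy",mom(g))
rp=rect(t,"top",C,.0125);w=rp.min(-1);N=500;u=np.linspace(50,-50,N);U,V=np.meshgrid(u,u);rr=np.hypot(U+.7,V+1.4)
wm=np.clip(w-60,0,None)*(rr<27);print("max",w[rr<27].max());rot=wm*(rr<15);print("rotor bright c",mom(rot));ptr=np.clip(w-80,0,None)*(rr<27)*(rr>14);print("pointer",mom(ptr))
E
```

```text
cams [[0.363, -0.004, 1.425], [1.132, 0.774, 0.701]]
disc centre offs mm [-1.75242036  0.07152101] diam 85.79808169335155
index xy [23.19611129 -4.66665953]
max 120.0
rotor bright c [-0.39639743  2.95434269]
pointer [ 7.696535   16.18703169]
```

```bash
cat >> fit.py <<'E'
SLOT=np.array([.5492,-.2066,.1153]);L=.093
def tgt(psi,h): # blade end h above slot floor
    S=seat(0.);return gripR(S@Rz(psi),True),SLOT+S[:,2]*(L+h)
def now():
    st=readout.state();return np.array(st["eef_rot"]),np.array(st["tool_pos"])
E
python3 - <<'E'
from fit import *
Rn,pn=now();Rg,pg=tgt(1.05,.08)
go(Rn,pn,Rg,pn+[0,0,.03]);go(Rg,pn+[0,0,.03],Rg,pg)
E
```

```text
shift/10cm [ 0.149 -0.    -0.26 ] turn/360 [-0.0318 -0.0273 -0.0907]
shift/10cm [-4.171  2.496 -0.227] turn/360 [0. 0. 0.]
```

Emit:
move_arm:
  plan:
    - [[0.15, 0, -0.26], [-0.032, -0.027, -0.091]]
    - [[0.15, 0, -0.26], [-0.032, -0.027, -0.091]]
    - [[0.15, 0, -0.26], [-0.032, -0.027, -0.091]]
    - [[0.15, 0, -0.26], [-0.032, -0.027, -0.091]]
    - [[0.15, 0, -0.26], [-0.032, -0.027, -0.091]]
    - [[0.15, 0, -0.26], [-0.032, -0.027, -0.091]]

```text
t: 7.5
tool_pos: [0.4729, 0.2801, 0.2456]
eef_rot: [[0.441, 0.773, 0.457], [0.868, -0.497, 0.002], [0.228, 0.396, -0.89]]
force: [-0.3, -0.1, -1.4]
opening: 0.0149
grasp_force: 68.2
```

Emit:
move_arm:
  plan:
    - [[-0.4, 0.25, -0.03], [0, 0, 0]]
    - [[-0.83, 0.5, -0.05], [0, 0, 0]]
    - [[-0.83, 0.5, -0.05], [0, 0, 0]]

```text
t: 7.8
tool_pos: [0.4738, 0.1773, 0.2519]
eef_rot: [[0.449, 0.767, 0.459], [0.864, -0.504, -0.002], [0.229, 0.397, -0.889]]
force: [0.4, 0.3, 0.1]
opening: 0.0148
grasp_force: 68.5
```

Emit:
move_arm:
  plan:
    - [[-0.4, 0.25, -0.03], [0, 0, 0]]
    - [[-0.83, 0.5, -0.05], [0, 0, 0]]
    - [[-0.83, 0.5, -0.05], [0, 0, 0]]

```text
t: 8.1
tool_pos: [0.474, 0.0792, 0.2581]
eef_rot: [[0.451, 0.765, 0.46], [0.863, -0.506, -0.004], [0.229, 0.399, -0.888]]
force: [-0.7, -0.3, -1.2]
opening: 0.0149
grasp_force: 68.5
```

Emit:
move_arm:
  plan:
    - [[-0.4, 0.25, -0.03], [0, 0, 0]]
    - [[-0.83, 0.5, -0.05], [0, 0, 0]]
    - [[-0.83, 0.5, -0.05], [0, 0, 0]]

```text
t: 8.4
tool_pos: [0.4734, -0.0182, 0.2639]
eef_rot: [[0.451, 0.764, 0.461], [0.862, -0.506, -0.006], [0.229, 0.4, -0.888]]
force: [-0.4, -1.0, -1.1]
opening: 0.0148
grasp_force: 68.4
```

Emit:
move_arm:
  plan:
    - [[-0.4, 0.25, -0.03], [0, 0, 0]]
    - [[-0.83, 0.5, -0.05], [0, 0, 0]]
    - [[-0.83, 0.5, -0.05], [0, 0, 0]]

```text
t: 8.7
tool_pos: [0.4727, -0.1138, 0.2691]
eef_rot: [[0.449, 0.766, 0.46], [0.864, -0.504, -0.004], [0.228, 0.399, -0.888]]
force: [-0.9, -0.5, -0.6]
opening: 0.0145
grasp_force: 68.5
```

Emit:
move_arm:
  plan:
    - [[-0.4, 0.25, -0.03], [0, 0, 0]]
    - [[-0.83, 0.5, -0.05], [0, 0, 0]]
    - [[-0.83, 0.5, -0.05], [0, 0, 0]]
    - [[-0.83, 0.5, -0.05], [0, 0, 0]]

```text
t: 9.1
tool_pos: [0.4723, -0.2046, 0.273]
eef_rot: [[0.443, 0.771, 0.458], [0.866, -0.499, 0.002], [0.23, 0.396, -0.889]]
force: [-0.2, -0.6, -0.9]
opening: 0.0148
grasp_force: 68.5
```

```bash
python3 - <<'E'
from fit import *
Rn,pn=now();print(readout.state()["joints"]);Rg,pg=tgt(1.05,.02);go(Rn,pn,Rg,pg)
E
```

```text
[-0.87213658 -0.28562381  2.03863119  0.40497185  1.10496006 -0.48157333]
shift/10cm [-0.035 -0.019  0.624] turn/360 [ 0.0004 -0.0006 -0.0003]
```

Emit:
move_arm:
  plan:
    - [[-0.03, -0.02, 0.3], [0, 0, 0]]
    - [[-0.03, -0.02, 0.62], [0, 0, 0]]
    - [[-0.03, -0.02, 0.62], [0, 0, 0]]
    - [[-0.03, -0.02, 0.62], [0, 0, 0]]

```text
t: 9.5
tool_pos: [0.4979, -0.204, 0.2167]
eef_rot: [[0.439, 0.773, 0.458], [0.869, -0.495, 0.004], [0.23, 0.396, -0.889]]
force: [0.5, -0.2, 0.4]
opening: 0.0151
grasp_force: 68.5
```

```bash
python3 - <<'E'
from fit import *
Rn,pn=now();print(pn);Rg,pg=tgt(1.05,.02);go(Rn,pn,Rg,pg)
s=capture("scene");t=capture("top");np.save("s4.npy",s);np.save("t4.npy",t)
tip=pn+Rn[:,2]*L
for c in("scene","top"):print(c,"tip",proj(c,tip),"slot",proj(c,SLOT),"slot top",proj(c,SLOT+.006*seat(0)[:,2]), [(np.round(d["xy"],1).tolist(),round(d["p"],2)) for d in finder.pinpoint(c,"tool")][:3])
save(0,"crop5",img=np.hstack([cv2.resize(s[140:190,205:255],(400,400),interpolation=cv2.INTER_CUBIC),cv2.resize(t[180:230,325:375],(400,400),interpolation=cv2.INTER_CUBIC)]))
E
```

```text
[ 0.49788129 -0.20395139  0.21672337]
shift/10cm [-0.025  0.01   0.007] turn/360 [ 0.0003 -0.0009  0.0004]
scene tip [236.00549573 168.66323962] slot [233.3105218  174.45383102] slot top [233.99048265 172.68586244] [([238.0, 170.4], 0.73), ([297.0, 256.2], 0.72)]
top tip [346.64346559 205.35476401] slot [346.5970893  203.39047786] slot top [346.89098988 204.01096057] [([239.2, 205.6], 0.74), ([347.4, 202.9], 0.39), ([147.3, 253.8], 0.2)]
```

View pics/crop5.png

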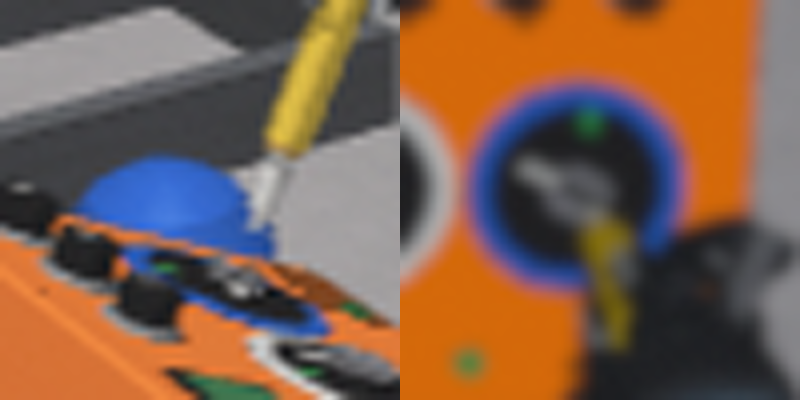

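The blade tip is at scene (237.5,168) just above the rotor (235,174). In the top view the handle rises to the lower right of the rotor (347,204). I check the tool-axis offset at sub-pixel level.

```bash
python3 - <<'E'
from fit import *
Rn,pn=now()
for cam,f,box in(("scene","s4.npy",(225,125,255,162)),("top","t4.npy",(340,203,362,232))):
    im=np.load(f);ax=lambda z:proj(cam,pn+Rn[:,2]*(L-z));p0,p1=ax(.04),ax(.085);d=(p1-p0)/np.linalg.norm(p1-p0);nn=np.array([-d[1],d[0]])
    hsv=cv2.cvtColor(im,cv2.COLOR_RGB2HSV);x0,y0,x1,y1=box
    m=cv2.inRange(hsv,(18,90,60),(36,255,255))
    ys,xs=np.nonzero(m);k=(xs>=x0)&(xs<x1)&(ys>=y0)&(ys<y1);q=np.c_[xs,ys][k]
    a=(q-p0)@d;o=(q-p0)@nn;scale=np.linalg.norm(p1-p0)/.045/1000
    print(cam,"p0",p0.round(1),"p1",p1.round(1),"n",nn.round(2),len(q),"along px",a.min().round(1),a.max().round(1),"len45=",np.linalg.norm(p1-p0).round(1))
    for lo in np.arange(a.min(),a.max(),4):
        kk=(a>=lo)&(a<lo+4);print("  ",round(lo,1),kk.sum(),o[kk].mean().round(2) if kk.any() else None)
# px per mm of tool axes at tip
for cam in("scene","top"):
    J=[(proj(cam,pn+Rn[:,2]*L+Rn[:,i]*.001)-proj(cam,pn+Rn[:,2]*L)).round(3).tolist() for i in range(3)];print(cam,"px per mm along grip x,y,z",J)
E
```

```text
scene p0 [240.  155.7] p1 [245.3 142.1] n [0.93 0.36] 194 along px -2.8 29.8 len45= 14.7
   -2.8 23 0.73
   1.2 27 0.93
   5.2 27 0.81
   9.2 27 0.86
   13.2 24 1.08
   17.2 21 1.56
   21.2 20 1.49
   25.2 22 1.36
   29.2 3 0.3
top p0 [349.8 209.5] p1 [352.3 214.8] n [-0.91  0.42] 69 along px -2.1 13.2 len45= 5.9
   -2.1 28 -0.24
   1.9 13 1.35
   5.9 16 2.27
   9.9 12 2.91
scene px per mm along grip x,y,z [[0.026, 0.072], [-0.303, -0.111], [-0.116, 0.297]]
top px per mm along grip x,y,z [[-0.279, -0.146], [0.171, -0.271], [-0.05, -0.108]]
```

```bash
python3 - <<'E'
from fit import *
S=seat(0.);n=S[:,2];C=SLOT-.0065*n
def ann(cam,r0,r1,h=.003,c=C,a0=0,a1=2*np.pi):
    r=np.sqrt(np.random.RandomState(0).uniform(r0**2,r1**2,1500));a=np.random.RandomState(1).uniform(a0,a1,1500)
    X=c+n*h+np.outer(r*np.cos(a),S[:,0])+np.outer(r*np.sin(a),S[:,1]);K,R,t=P(cam);q=(X@R.T+t)@K.T;return (q[:,:2]/q[:,2:]).astype(np.float32)
def samp(im,q): return cv2.remap(im,q[:,0:1],q[:,1:2],cv2.INTER_LINEAR)[:,0].astype(float)
for cam,f in(("top","t.npy"),("scene","s.npy")):
    im=np.load(f).astype(np.float32);b=im[...,2]-im[...,0];o=im[...,0]-im[...,2]
    A=ann(cam,.034,.042);I=ann(cam,.015,.028);O=ann(cam,.044,.052,0,C,np.pi*.6,np.pi*1.5) # outer arc: down-slope & left
    best=[]
    for dx in np.arange(-4,4.1,.25):
        for dy in np.arange(-4,4.1,.25):
            sft=np.float32([dx,dy]);best.append((np.clip(samp(b,A+sft),-20,60).mean()-np.clip(samp(b,I+sft),-20,60).mean()+.5*np.clip(samp(o,O+sft),0,60).mean(),dx,dy))
    best.sort(reverse=True);print(cam,[tuple(np.round(x,2)) for x in best[:6]])
# tool in scene: shank/blade white vs predicted
E
```

```text
top [(np.float64(69.6), np.float64(0.0), np.float64(0.25)), (np.float64(69.47), np.float64(0.0), np.float64(0.0)), (np.float64(69.21), np.float64(0.25), np.float64(0.0)), (np.float64(69.12), np.float64(0.25), np.float64(0.25)), (np.float64(68.82), np.float64(-0.25), np.float64(0.25)), (np.float64(68.44), np.float64(-0.25), np.float64(0.0))]
scene [(np.float64(40.99), np.float64(0.5), np.float64(-2.25)), (np.float64(40.83), np.float64(0.75), np.float64(-2.25)), (np.float64(40.8), np.float64(0.25), np.float64(-2.25)), (np.float64(40.78), np.float64(1.25), np.float64(-2.0)), (np.float64(40.78), np.float64(1.0), np.float64(-2.0)), (np.float64(40.53), np.float64(1.5), np.float64(-2.0))]
```

```bash
python3 - <<'E'
from fit import *
Rn,pn=now();S=seat(0.);n=S[:,2]
capture("scene");capture("top")
for cam in("scene","top"):
    for nm in("trim_blue_seat","trim_blue_rotor","trim_blue_slot","tool"):
        for d in finder.regions_of(cam,nm)[:3]:
            m=d["mask"].astype(np.uint8);cs,_=cv2.findContours(m,cv2.RETR_EXTERNAL,cv2.CHAIN_APPROX_NONE);k=max(cs,key=cv2.contourArea)
            e=cv2.fitEllipse(cv2.convexHull(k)) if len(k)>5 else None
            ys,xs=np.nonzero(m);print(cam,nm,round(d["p"],2),np.round(d["xy"],1),m.sum(),"ell",e and (np.round(e[0],1),np.round(e[1],1),round(e[2])),"bb",xs.min(),xs.max(),ys.min(),ys.max())
            if nm=="tool":
                ax=lambda z:proj(cam,pn+Rn[:,2]*(L-z));p0,p1=ax(0),ax(.085);dd=(p1-p0)/np.linalg.norm(p1-p0);nn=np.array([-dd[1],dd[0]]);q=np.c_[xs,ys];a=(q-p0)@dd;o=(q-p0)@nn
                if abs(np.median(o))<6: print("   along min",a.min().round(1),"perp by 5px",[(round(l),o[(a>=l)&(a<l+5)].mean().round(2)) for l in np.arange(a.min(),a.max()-2,5)])
    print(cam,"pred collar c",proj(cam,SLOT-.0035*n).round(1),"rotor top",proj(cam,SLOT+.006*n).round(1))
E
```

```text
scene trim_blue_seat 0.44 [235.9 176.4] 138 ell (array([234. , 175.8]), array([ 7.5, 22.3]), 112) bb 223 244 171 181
scene trim_blue_rotor 0.55 [365.2 264. ] 447 ell (array([363.7, 263.9]), array([16.6, 40.1]), 14) bb 354 373 247 282
scene tool 0.71 [244.1 145.6] 159 ell (array([244.6, 145.3]), array([ 5.2, 43.6]), 23) bb 236 253 128 165
   along min 2.8 perp by 5px [(3, np.float64(0.18)), (8, np.float64(0.18)), (13, np.float64(0.17)), (18, np.float64(0.18)), (23, np.float64(0.3)), (28, np.float64(0.79)), (33, np.float64(0.8)), (38, np.float64(0.89))]
scene tool 0.66 [280.4 276.9] 216 ell (array([281.4, 276.3]), array([ 7. , 44.6]), 39) bb 270 296 259 290
scene pred collar c [232.9 175.5] rotor top [234.  172.7]
top trim_blue_seat 0.84 [345.9 201.1] 540 ell (array([346.6, 203.4]), array([26.4, 27.7]), 15) bb 334 360 190 217
top trim_blue_seat 0.7 [247.4 268.9] 725 ell (array([248.7, 266.7]), array([29.9, 30.6]), 27) bb 235 263 252 282
top trim_blue_rotor 0.53 [346.8 204.1] 50 ell (array([346.7, 203.3]), array([7.3, 8.4]), 98) bb 343 351 200 207
top trim_blue_slot 0.54 [346.  200.5] 38 ell (array([346.6, 203.2]), array([6.8, 7.2]), 13) bb 343 350 201 207
top tool 0.42 [350.4 208.5] 45 ell (array([352.2, 212.7]), array([ 6. , 14.9]), 162) bb 349 354 206 219
   along min 1.4 perp by 5px [(1, np.float64(-1.28)), (6, np.float64(0.42)), (11, np.float64(1.19))]
top pred collar c [346.4 203. ] rotor top [346.9 204. ]
```

Emit:
move_arm:
  plan:
    - [[-0.02, 0.01, 0.06], [0, 0, 0]]
    - [[-0.02, 0.01, 0.1], [0, 0, 0]]
    - [[-0.02, 0.01, 0.1], [0, 0, 0]]
  newtons: 30

```text
t: 10.5
tool_pos: [0.502, -0.2084, 0.2071]
eef_rot: [[0.441, 0.772, 0.458], [0.868, -0.497, 0.002], [0.229, 0.396, -0.889]]
force: [0.8, 0.7, -1.0]
opening: 0.0151
grasp_force: 68.5
```

Emit:
move_arm:
  plan:
    - [[0, 0, 0.01], [0, 0, 0]]
    - [[0, 0, 0.02], [0, 0, 0]]
    - [[0, 0, 0.02], [0, 0, 0]]

```text
t: 10.8
tool_pos: [0.5032, -0.2086, 0.2064]
eef_rot: [[0.441, 0.772, 0.459], [0.868, -0.496, 0.001], [0.228, 0.398, -0.889]]
force: [0.4, -0.5, -0.3]
opening: 0.0153
grasp_force: 68.5
```

Emit:
move_arm:
  plan:
    - [[0, 0, 0.005], [0, 0, 0]]
    - [[0, 0, 0.01], [0, 0, 0]]
    - [[0, 0, 0.01], [0, 0, 0]]

```text
t: 11.1
tool_pos: [0.5036, -0.2087, 0.2056]
eef_rot: [[0.441, 0.772, 0.459], [0.868, -0.496, 0.001], [0.228, 0.398, -0.889]]
force: [0.6, -0.1, -0.6]
opening: 0.0149
grasp_force: 68.5
```

```bash
python3 - <<'E'
from fit import *
Rn,pn=now();Rg,pg=tgt(1.05,.007);go(Rn,pn,Rg,pg);print(pn)
capture("top");Rn,pn=now();go(Rn,pn,Rg,pg);print(pn,readout.state()["force"])
E
```

```text
shift/10cm [ 0.016 -0.013  0.011] turn/360 [ 0.0007 -0.0005  0.0002]
[ 0.50360737 -0.20866598  0.20556418]
shift/10cm [ 0.016 -0.013  0.011] turn/360 [ 0.0007 -0.0005  0.0002]
[ 0.50360474 -0.20864389  0.20558739] [ 0.53056773 -1.21470108 -0.99133337]
```

Emit:
move_arm:
  plan:
    - [[0.016, -0.013, 0], [0, 0, 0]]
    - [[0.016, -0.013, 0], [0, 0, 0]]
    - [[0.016, -0.013, 0.01], [0, 0, 0]]
    - [[0.016, -0.013, 0.01], [0, 0, 0]]
  jaw: 5
  newtons: 30

```text
t: 11.55
tool_pos: [0.5038, -0.2066, 0.2044]
eef_rot: [[0.441, 0.772, 0.459], [0.868, -0.496, 0.001], [0.228, 0.398, -0.889]]
force: [0.1, -0.5, -0.1]
opening: 0.0147
grasp_force: 68.5
```

Emit:
move_arm:
  plan:
    - [[0, 0, 0.01], [0, 0, 0]]
    - [[0, 0, 0.01], [0, 0, 0]]
    - [[0, 0, 0.01], [0, 0, 0]]

```text
t: 11.85
tool_pos: [0.5042, -0.2066, 0.2036]
eef_rot: [[0.441, 0.772, 0.459], [0.868, -0.496, 0.001], [0.228, 0.398, -0.889]]
force: [0.3, -0.3, -0.5]
opening: 0.0152
grasp_force: 68.5
```

Emit:
move_arm:
  plan:
    - [[0, 0, 0.01], [0, 0, 0]]
    - [[0, 0, 0.01], [0, 0, 0]]
    - [[0, 0, 0.01], [0, 0, 0]]

```text
t: 12.15
tool_pos: [0.5047, -0.2066, 0.2027]
eef_rot: [[0.441, 0.772, 0.459], [0.868, -0.496, 0.001], [0.228, 0.398, -0.889]]
force: [-0.3, 0.3, -0.9]
opening: 0.0154
grasp_force: 68.5
```

Emit:
move_arm:
  plan:
    - [[0, 0, 0.01], [0, 0, 0]]
    - [[0, 0, 0.01], [0, 0, 0]]
    - [[0, 0, 0.01], [0, 0, 0]]

```text
t: 12.45
tool_pos: [0.5051, -0.2066, 0.2018]
eef_rot: [[0.441, 0.772, 0.459], [0.868, -0.496, 0.001], [0.228, 0.398, -0.889]]
force: [-0.5, 0.1, -1.3]
opening: 0.015
grasp_force: 68.5
```

Emit:
move_arm:
  plan:
    - [[0, 0, 0.01], [0, 0, 0]]
    - [[0, 0, 0.01], [0, 0, 0]]
    - [[0, 0, 0.01], [0, 0, 0]]

```text
t: 12.75
tool_pos: [0.5056, -0.2066, 0.2009]
eef_rot: [[0.441, 0.772, 0.459], [0.868, -0.496, 0.001], [0.228, 0.398, -0.889]]
force: [-0.9, -0.0, -0.3]
opening: 0.0152
grasp_force: 68.5
```

Emit:
move_arm:
  plan:
    - [[0, 0, 0.01], [0, 0, 0]]
    - [[0, 0, 0.01], [0, 0, 0]]
    - [[0, 0, 0.01], [0, 0, 0]]

```text
t: 13.05
tool_pos: [0.506, -0.2066, 0.2]
eef_rot: [[0.441, 0.772, 0.459], [0.868, -0.496, 0.001], [0.228, 0.398, -0.889]]
force: [0.6, -0.1, -1.4]
opening: 0.0152
grasp_force: 68.5
```

Emit:
move_arm:
  plan:
    - [[0, 0, 0.01], [0, 0, 0]]
    - [[0, 0, 0.01], [0, 0, 0]]
    - [[0, 0, 0.01], [0, 0, 0]]

```text
t: 13.35
tool_pos: [0.5065, -0.2066, 0.1991]
eef_rot: [[0.441, 0.772, 0.459], [0.868, -0.496, 0.001], [0.228, 0.398, -0.889]]
force: [-0.7, -0.5, -0.8]
opening: 0.0148
grasp_force: 68.5
```

Emit:
move_arm:
  plan:
    - [[0, 0, 0.01], [0, 0, 0]]
    - [[0, 0, 0.01], [0, 0, 0]]
    - [[0, 0, 0.01], [0, 0, 0]]

```text
t: 13.65
tool_pos: [0.507, -0.2066, 0.1982]
eef_rot: [[0.441, 0.772, 0.459], [0.868, -0.496, 0.001], [0.228, 0.398, -0.889]]
force: [1.1, 0.9, -0.7]
opening: 0.0147
grasp_force: 68.5
```

```bash
python3 - <<'E'
from fit import *
Rn,pn=now()
s=capture("scene");t=capture("top");np.save("s5.npy",s);np.save("t5.npy",t)
a=cv2.resize(s[150:190,212:252],(400,400),interpolation=cv2.INTER_CUBIC);b=cv2.resize(np.load("s.npy")[150:190,212:252],(400,400),interpolation=cv2.INTER_CUBIC)
save(0,"crop6",img=np.hstack([a,b]))
print("tip",proj("scene",pn+Rn[:,2]*L),proj("scene",pn+Rn[:,2]*(L-.039)))
E
```

```text
tip [233.20811757 174.41295787] [237.69989018 162.85693142]
```

View pics/crop6.png

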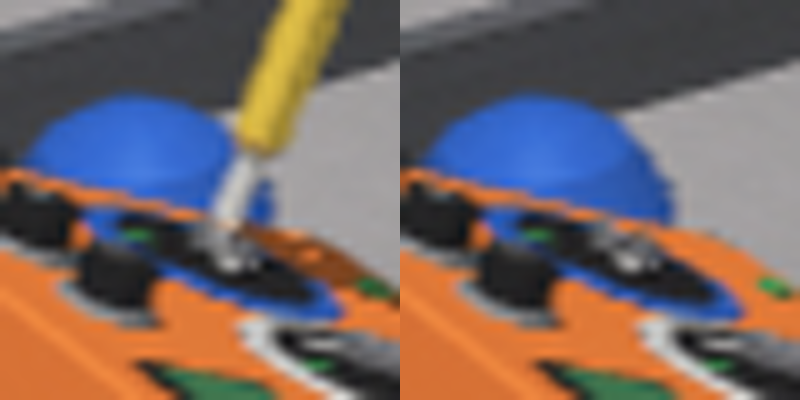

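The shank now runs down into the rotor's middle at about (234,172), with no push back felt. I feel for the slot floor.

Emit:
move_arm:
  plan:
    - [[0, 0, 0.01], [0, 0, 0]]
    - [[0, 0, 0.01], [0, 0, 0]]
    - [[0, 0, 0.01], [0, 0, 0]]

```text
t: 14.05
tool_pos: [0.5075, -0.2068, 0.1979]
eef_rot: [[0.44, 0.772, 0.459], [0.868, -0.496, 0.001], [0.228, 0.398, -0.888]]
force: [-4.3, 1.4, 5.3]
opening: 0.0149
grasp_force: 69.5
```

Emit:
move_arm:
  plan:
    - [[0, 0, 0.01], [0, 0, 0]]
    - [[0, 0, 0.01], [0, 0, 0]]
    - [[0, 0, 0.01], [0, 0, 0]]

```text
t: 14.35
tool_pos: [0.5079, -0.2069, 0.1978]
eef_rot: [[0.44, 0.772, 0.459], [0.869, -0.495, 0.0], [0.228, 0.399, -0.888]]
force: [-10.8, 3.3, 12.8]
opening: 0.015
grasp_force: 70.8
```

Contact at TCP-to-tip 92.8 mm matches the 92.7 mm from the cradle, so the blade is on the slot floor. I back off 1 mm and begin the turn.

Emit:
move_arm:
  plan:
    - [[0, 0, -0.015], [0, 0, 0]]
    - [[0, 0, -0.015], [0, 0, 0]]
    - [[0, 0, -0.015], [0, 0, 0.015]]
    - [[0, 0, -0.015], [0, 0, 0.03]]
    - [[0, 0, -0.015], [0, 0, 0.045]]
    - [[0, 0, -0.015], [0, 0, 0.06]]
    - [[0, 0, -0.015], [0, 0, 0.06]]

```text
t: 15.05
tool_pos: [0.5075, -0.2069, 0.1981]
eef_rot: [[0.694, 0.554, 0.459], [0.624, -0.782, 0.0], [0.359, 0.286, -0.888]]
force: [-1.3, 0.2, 2.5]
opening: 0.015
grasp_force: 68.9
```

```bash
cat > ptr.py <<'E'
from fit import *
S=seat(0.);n=S[:,2];C=SLOT-.0065*n
def measure(t):
    N=500;u=np.linspace(50,-50,N);U,V=np.meshgrid(u,u);rr=np.hypot(U,V)
    def rect(h):
        X=C+n*h+V[...,None]*.001*S[:,0]+U[...,None]*.001*S[:,1];K,R,tt=P("top");q=(X@R.T+tt)@K.T;q=(q[...,:2]/q[...,2:]).astype(np.float32);return cv2.remap(t,q[...,0],q[...,1],cv2.INTER_CUBIC).astype(float)
    a=rect(.0125);w=np.clip(a.min(-1)-75,0,None)*(rr>15)*(rr<27)*(V>-8)
    c=np.array([(w*V).sum(),(w*U).sum()])/w.sum();b=rect(.003);g=np.clip(b[...,1]-np.maximum(b[...,0],b[...,2])-10,0,None)*(rr<32)*(V>5)
    i=np.array([(g*V).sum(),(g*U).sum()])/g.sum()
    print("pointer",c.round(1),np.arctan2(c[1],c[0]).round(3),"w",w.sum().round(),"index",i.round(1),np.arctan2(i[1],i[0]).round(3));return a
def state():
    st=readout.state();Rn,pn=now();T=S.T@np.c_[Rn[:,0],-Rn[:,1],-Rn[:,2]];print("psi",np.arctan2(T[1,0],T[0,0]).round(3),"tip in seat frame mm",((S.T@(pn+Rn[:,2]*.0927-SLOT))*1000).round(1),"F",np.round(st["force"],1),np.round(st["ft_torque"],2))
if __name__=="__main__":
    measure(np.load("t.npy"));measure(capture("top"));state()
E
python3 ptr.py
```

```text
pointer [10.  16.9] 1.035 w 66307.0 index [25.  -4.8] -0.191
pointer [12.2 15.8] 0.912 w 81298.0 index [24.9 -4.9] -0.192
psi 0.676 tip in seat frame mm [ 0.9 -0.3 -0. ] F [-0.6 -0.6  1.8] [-0.17  0.18 -0.05]
```

The rotor follows (pointer 1.035 → 0.91). I continue turning.

Emit:
move_arm:
  plan:
    - [[0, 0, 0], [0, 0, 0.018]]
    - [[0, 0, 0], [0, 0, 0.036]]
    - [[0, 0, 0], [0, 0, 0.054]]
    - [[0, 0, 0], [0, 0, 0.072]]
    - [[0, 0, 0], [0, 0, 0.09]]
    - [[0, 0, 0], [0, 0, 0.105]]
    - [[0, 0, 0], [0, 0, 0.12]]
    - [[0, 0, 0], [0, 0, 0.135]]
    - [[0, 0, 0], [0, 0, 0.15]]
    - [[0, 0, 0], [0, 0, 0.15]]
    - [[0, 0, 0], [0, 0, 0.15]]

```text
t: 16.2
tool_pos: [0.5072, -0.2075, 0.198]
eef_rot: [[0.858, -0.232, 0.459], [-0.261, -0.965, -0.001], [0.443, -0.119, -0.888]]
force: [-1.6, -3.9, 0.7]
opening: 0.0152
grasp_force: 68.8
```

```bash
python3 ptr.py
```

```text
pointer [10.  16.9] 1.035 w 66307.0 index [25.  -4.8] -0.191
pointer [19.2  0.7] 0.039 w 59898.0 index [25.5 -5.4] -0.207
psi -0.265 tip in seat frame mm [ 0.6 -0.8  0. ] F [-2.  -4.8  0.9] [-1.03  0.56 -0.54]
```

Emit:
move_arm:
  plan:
    - [[0, 0, 0], [0, 0, 0.018]]
    - [[0, 0, 0], [0, 0, 0.036]]
    - [[0, 0, 0], [0, 0, 0.036]]
    - [[0, 0, 0], [0, 0, 0.036]]

```text
t: 16.65
tool_pos: [0.5071, -0.2073, 0.1979]
eef_rot: [[0.783, -0.42, 0.459], [-0.472, -0.882, -0.0], [0.404, -0.216, -0.889]]
force: [-2.8, -5.3, 0.9]
opening: 0.015
grasp_force: 69.0
```

```bash
python3 - <<'E'
from ptr import *
t=capture("top");a=measure(t);state();s=capture("scene");np.save("t6.npy",t);np.save("s6.npy",s)
save(0,"crop7",img=np.hstack([cv2.resize(np.clip(a,0,255).astype(np.uint8),(400,400)),cv2.resize(s[150:190,212:252],(400,400),interpolation=cv2.INTER_CUBIC)]))
E
```

```text
pointer [19.5 -3.8] -0.195 w 72891.0 index [25.8 -4.5] -0.174
psi -0.491 tip in seat frame mm [ 0.4 -0.7  0. ] F [-1.8 -3.6  0.8] [-1.07  0.77 -0.52]
```

View pics/crop7.png

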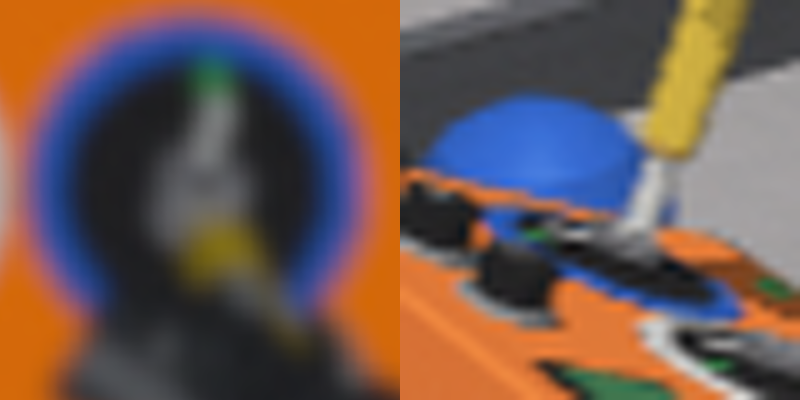

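The pointer (215,120) lies on the line to the green index (213,75), at angles −0.195 and −0.174. I unload within the play, then withdraw.

Emit:
move_arm:
  plan:
    - [[0, 0, 0], [0, 0, -0.015]]
    - [[0, 0, 0], [0, 0, -0.028]]
    - [[0, 0, 0], [0, 0, -0.028]]
    - [[0, 0, -0.1], [0, 0, -0.028]]
    - [[0, 0, -0.3], [0, 0, -0.028]]
    - [[0, 0, -0.7], [0, 0, -0.028]]
    - [[0, 0, -0.9], [0, 0, -0.028]]
    - [[0, 0, -0.9], [0, 0, -0.028]]
    - [[0, 0, -0.9], [0, 0, -0.028]]

```text
t: 17.65
tool_pos: [0.4658, -0.2063, 0.2777]
eef_rot: [[0.844, -0.278, 0.459], [-0.314, -0.95, 0.001], [0.436, -0.145, -0.888]]
force: [0.2, -0.1, -0.6]
opening: 0.0148
grasp_force: 68.5
```

```bash
cat >> fit.py <<'E'
R0=np.array([[.742,.514,.431],[.445,-.858,.258],[.502,.001,-.865]]);U_,_,V_=np.linalg.svd(R0);R0=U_@V_;P0=np.array([.4681,.2761,.1103])
E
python3 - <<'E'
from ptr import *
import fit
t=capture("top");measure(t);state()
Rn,pn=now();go(Rn,pn,fit.R0,pn);pre=fit.P0+fit.R0@[.06,0,-.09];go(fit.R0,pn,fit.R0,pre);print(pre)
E
```

```text
pointer [19.5 -3.9] -0.195 w 75153.0 index [25.9 -4.7] -0.178
psi -0.319 tip in seat frame mm [-0.7  0.8 89.1] F [ 0.3  0.  -1.3] [ 0.04  0.25 -0.04]
shift/10cm [0. 0. 0.] turn/360 [ 0.0422  0.0012 -0.1259]
shift/10cm [ 1.927 -4.124  1.792] turn/360 [0. 0. 0.]
[0.47381797 0.27961203 0.21825819]
```

Emit:
move_arm:
  plan:
    - [[0, 0, 0], [0.042, 0.001, -0.126]]
    - [[0, 0, 0], [0.042, 0.001, -0.126]]
    - [[0, 0, 0], [0.042, 0.001, -0.126]]
    - [[0, 0, 0], [0.042, 0.001, -0.126]]
    - [[0, 0, 0], [0.042, 0.001, -0.126]]
    - [[0, 0, 0], [0.042, 0.001, -0.126]]
    - [[0, 0, 0], [0.042, 0.001, -0.126]]
    - [[0, 0, 0], [0.042, 0.001, -0.126]]

```text
t: 18.5
tool_pos: [0.4658, -0.206, 0.2764]
eef_rot: [[0.744, 0.512, 0.43], [0.443, -0.859, 0.257], [0.5, -0.0, -0.866]]
force: [-0.0, 0.0, -0.8]
opening: 0.015
grasp_force: 68.5
```

Emit:
move_arm:
  plan:
    - [[0.19, -0.41, 0.18], [0, 0, 0]]
    - [[0.38, -0.82, 0.35], [0, 0, 0]]
    - [[0.38, -0.82, 0.35], [0, 0, 0]]

```text
t: 18.8
tool_pos: [0.4656, -0.1046, 0.2643]
eef_rot: [[0.741, 0.517, 0.428], [0.447, -0.856, 0.26], [0.501, -0.002, -0.866]]
force: [-0.2, -0.3, -0.5]
opening: 0.0147
grasp_force: 68.5
```

Emit:
move_arm:
  plan:
    - [[0.19, -0.41, 0.18], [0, 0, 0]]
    - [[0.38, -0.82, 0.35], [0, 0, 0]]
    - [[0.38, -0.82, 0.35], [0, 0, 0]]

```text
t: 19.1
tool_pos: [0.4666, -0.0084, 0.2533]
eef_rot: [[0.74, 0.519, 0.428], [0.449, -0.855, 0.26], [0.501, -0.0, -0.866]]
force: [-1.0, -0.1, -1.1]
opening: 0.0148
grasp_force: 68.5
```

Emit:
move_arm:
  plan:
    - [[0.19, -0.41, 0.18], [0, 0, 0]]
    - [[0.38, -0.82, 0.35], [0, 0, 0]]
    - [[0.38, -0.82, 0.35], [0, 0, 0]]

```text
t: 19.4
tool_pos: [0.4672, 0.0881, 0.2421]
eef_rot: [[0.739, 0.521, 0.427], [0.451, -0.853, 0.261], [0.5, 0.0, -0.866]]
force: [0.3, -0.2, -1.8]
opening: 0.0147
grasp_force: 68.5
```

Emit:
move_arm:
  plan:
    - [[0.19, -0.41, 0.18], [0, 0, 0]]
    - [[0.38, -0.82, 0.35], [0, 0, 0]]
    - [[0.38, -0.82, 0.35], [0, 0, 0]]

```text
t: 19.7
tool_pos: [0.4682, 0.1837, 0.2307]
eef_rot: [[0.739, 0.521, 0.427], [0.452, -0.854, 0.26], [0.5, 0.001, -0.866]]
force: [-0.5, -0.6, -0.7]
opening: 0.0152
grasp_force: 68.5
```

Emit:
move_arm:
  plan:
    - [[0.19, -0.41, 0.18], [0, 0, 0]]
    - [[0.38, -0.82, 0.35], [0, 0, 0]]
    - [[0.38, -0.82, 0.35], [0, 0, 0]]
    - [[0.38, -0.82, 0.35], [0, 0, 0]]
    - [[0.38, -0.82, 0.35], [0, 0, 0]]

```text
t: 20.2
tool_pos: [0.4721, 0.273, 0.2199]
eef_rot: [[0.743, 0.512, 0.431], [0.445, -0.859, 0.254], [0.5, 0.004, -0.866]]
force: [-0.6, 0.2, -0.9]
opening: 0.0149
grasp_force: 68.5
```

```bash
python3 - <<'E'
from fit import *
capture("top");Rn,pn=now();go(Rn,pn,R0,P0+R0@[.06,0,-.02]);go(Rn,pn,R0,P0+R0@[0,0,-.002])
s=capture("scene")
ax=lambda z:proj("scene",pn+Rn[:,2]*(.0927-z));p0,p1=ax(.04),ax(.085);d=(p1-p0)/np.linalg.norm(p1-p0);nn=np.array([-d[1],d[0]])
m=cv2.inRange(cv2.cvtColor(s,cv2.COLOR_RGB2HSV),(18,90,60),(36,255,255));ys,xs=np.nonzero(m);q=np.c_[xs,ys];a=(q-p0)@d;o=(q-p0)@nn;k=(abs(o)<8)&(a>-6)&(a<30)
print(a[k].min(),[(l,o[k&(a>=l)&(a<l+5)].mean().round(2)) for l in range(0,20,5)])
E
```

```text
shift/10cm [ 0.034 -0.055  0.74 ] turn/360 [ 0.0006  0.0003 -0.0002]
shift/10cm [-0.566 -0.056  0.921] turn/360 [ 0.0006  0.0003 -0.0002]
-2.9323481006136305 [(0, np.float64(0.05)), (5, np.float64(0.17)), (10, np.float64(-0.04)), (15, np.float64(0.05))]
```

Emit:
move_arm:
  plan:
    - [[0.034, -0.055, 0.3], [0, 0, 0]]
    - [[0.034, -0.055, 0.6], [0, 0, 0]]
    - [[0.034, -0.055, 0.85], [0, 0, 0]]
    - [[0.034, -0.055, 0.92], [0, 0, 0]]
    - [[-0.15, -0.055, 0.92], [0, 0, 0]]
    - [[-0.35, -0.055, 0.92], [0, 0, 0]]
    - [[-0.45, -0.055, 0.92], [0, 0, 0]]
    - [[-0.45, -0.055, 0.92], [0, 0, 0]]
    - [[-0.45, -0.055, 0.92], [0, 0, 0]]

```text
t: 21.2
tool_pos: [0.4763, 0.2822, 0.1192]
eef_rot: [[0.741, 0.513, 0.433], [0.445, -0.858, 0.255], [0.503, 0.004, -0.865]]
force: [0.0, 1.0, -0.2]
opening: 0.0149
grasp_force: 68.5
```

```bash
python3 - <<'E'
from fit import *
Rn,pn=now();go(Rn,pn,R0,P0+R0@[0,0,-.002]);print(readout.state()["force"])
E
```

```text
shift/10cm [-0.132  0.01   0.006] turn/360 [ 0.0006 -0.0001  0.0001]
[ 0.01538424  0.98408557 -0.22215836]
```

Emit:
move_arm:
  plan:
    - [[-0.05, 0.01, 0], [0, 0, 0]]
    - [[-0.1, 0.01, 0], [0, 0, 0]]
    - [[-0.12, 0.01, 0], [0, 0, 0]]
    - [[-0.12, 0.01, 0], [0, 0, 0]]

```text
t: 21.6
tool_pos: [0.4685, 0.2767, 0.1135]
eef_rot: [[0.74, 0.513, 0.435], [0.445, -0.858, 0.256], [0.505, 0.004, -0.863]]
force: [5.8, 3.6, -0.5]
opening: 0.0154
grasp_force: 68.0
```

Emit:
move_arm:
  plan:
    - [[-0.01, 0, 0], [0, 0, 0]]
    - [[-0.01, 0, 0.01], [0, 0, 0]]
    - [[-0.01, 0, 0.015], [0, 0, 0]]
    - [[-0.01, 0, 0.015], [0, 0, 0]]

```text
t: 22.0
tool_pos: [0.469, 0.2769, 0.1125]
eef_rot: [[0.739, 0.513, 0.436], [0.445, -0.858, 0.256], [0.506, 0.005, -0.863]]
force: [2.6, 3.1, 4.9]
opening: 0.0148
grasp_force: 68.9
```

Light contact with the V and the foot plate. I open, then back off along the handle.

Emit:
move_arm:
  plan:
    - [[0, 0, 0], [0, 0, 0]]
    - [[0, 0, 0], [0, 0, 0]]
    - [[0, 0, 0], [0, 0, 0]]
    - [[0, 0, 0], [0, 0, 0]]
    - [[0, 0, 0], [0, 0, 0]]
    - [[0, 0, 0], [0, 0, 0]]
  jaw: 45

```text
t: 22.6
tool_pos: [0.4663, 0.2761, 0.1099]
eef_rot: [[0.742, 0.514, 0.431], [0.446, -0.858, 0.255], [0.5, 0.003, -0.866]]
force: [0.8, -0.1, -0.0]
opening: 0.0451
grasp_force: 0.0
```

Emit:
move_arm:
  plan:
    - [[0, 0, -0.2], [0, 0, 0]]
    - [[0, 0, -0.4], [0, 0, 0]]
    - [[0, 0, -0.7], [0, 0, 0]]
    - [[0, 0, -1.0], [0, 0, 0]]
    - [[0, 0, -1.0], [0, 0, 0]]
    - [[0, 0, -1.0], [0, 0, 0]]

```text
t: 23.2
tool_pos: [0.4238, 0.2507, 0.1974]
eef_rot: [[0.741, 0.514, 0.433], [0.446, -0.858, 0.255], [0.502, 0.004, -0.865]]
force: [-0.1, -0.7, -0.1]
opening: 0.0452
grasp_force: 0.0
```

```bash
python3 - <<'E'
from ptr import *
s=capture("scene");t=capture("top");measure(t)
for im,ref,box,c in((s,np.load("s.npy"),(325,215,425,300),"scene"),(t,np.load("t.npy"),(170,205,225,260),"top")):
    x0,y0,x1,y1=box
    for i in(im,ref):
        m=cv2.inRange(cv2.cvtColor(i,cv2.COLOR_RGB2HSV),(20,120,90),(34,255,255))[y0:y1,x0:x1];ys,xs=np.nonzero(m);e=cv2.minAreaRect(np.c_[xs,ys].astype(np.float32));print(c,len(xs),xs.mean().round(2),ys.mean().round(2),np.round(e[1],1),round(e[2],1))
st=readout.state();print(st["t"],st["opening"],np.round(st["force"],1),st["tool_pos"])
E
```

```text
pointer [19.5 -3.8] -0.194 w 63667.0 index [25.9 -4.6] -0.175
scene 304 41.69 31.34 [ 7.9 40.5] 13.0
scene 288 41.6 31.66 [ 7.8 40.6] 12.5
top 61 21.75 25.77 [11.8  5.3] 78.7
top 66 21.91 25.98 [12.9  5.5] 74.1
23.3 0.04514333161046875 [ 0.4 -0.5 -0.5] [0.42303398 0.25066347 0.19553618]
```

The tool lies as it did at the start, to within a pixel. The pointer is on the index and the gripper is clear, so I hand in.

```bash
python3 -c "
from bench import r
print(r.job_done())"
```

```text
the job is handed in; nothing more can be done
None
```

The blue trimmer's pointer is set to the green index (within about 0.02 rad in the last picture), the yellow tool is back in its grey cradle with the gripper clear, and the job is handed in; no verdict was returned.

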